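Draw the science tray up to the line

TASK

Fetch the purple tray with the mortar in it: hook a fingertip behind its far lip and drag it closer along the bench, without lifting it, until its near edge lies over the yellow tape line and it is roughly square to the line. Keep the mortar upright in the tray, leave the green tray and the wash bottle where they are, and let go.

Things in the scene. Friction and masses are not known exactly. Their poses are not given: they have to be found in the camera images.
- purple_tray_far_lip: Far lip of the loose purple tray (about 0.5 kg, slides with a few N). Rim 150 mm deep by 200 mm wide, a flat lip 6 mm thick overhanging the 4 mm walls by 8 mm; tray 55 mm high. Origin: middle of the far rim's outer top edge; x points outward (away from the robot, within 12 degrees at the start), y along the lip, z up. Tray's centre 75 mm along -x. Bench clear 60 mm behind its middle half.
- purple_tray_near_edge (a point): Middle of the near edge of the same purple tray: outer, top edge of the rim on the robot's side, 55 mm above the bench, 150 mm from the far edge. Axes as the far lip's. This point must come over the tape.
- tape: Straight yellow tape line stuck flat on the bench, 40 mm wide (x) and 800 mm long (y), no real thickness. Origin: its centre line, mid-length, on the bench. x points away from the robot across the line, y along it. It lies on the robot's side of both trays.
- mortar_center (a point): White ceramic mortar with its pestle, standing loose in the purple tray: 84 mm across the rim, 45 mm high; the pestle sticks up to about 67 mm above the bench. This point: on its axis, half-way up. z is up its axis. It weighs about 0.25 kg and is not to be handled.
- green_tray: Bystander: loose green tray, same shape and size as the purple one (150 by 200 mm, 55 mm high), holding a glass beaker 56 mm across and 55 mm high. Origin: centre of its underside; x to its far side. It stands left or right of the purple tray, 25 mm or more between them.
- wash_bottle: Bystander: white plastic wash bottle with a red cap, 60 mm across, 150 mm tall, standing loose on the bench beyond the trays, about midway between them in y. Origin: centre of its underside.
Not all that is in view belongs to the job. Of the things that look like the part that bears purple_tray_far_lip, the larger one is meant.

How it is judged:
By the outcome, as a careful person would: the job done as asked, in the order asked, and still so for the second after the job is handed in, with the robot touching nothing.
It also fails if it takes over 32 s, if anything falls off the work surface, if the arm or the gripper's body presses on something with over 40 N, if the wrist force passes 120 N, or if a joint passes its speed limit or range.

ROBOT

A 6-joint arm with a two-finger parallel gripper is mounted at the origin on the work surface. World frame = base frame: x ahead of the robot, y to its left, z up, the work surface at z = 0. Lengths are in m, angles in rad, forces in N, time in s.
With the tool pointing down it reaches from about 0.4 to 0.825 m from the base axis. Payload 7 kg.
Tool frame: the origin (TCP) lies at the centre of the arm's flange, where the gripper is bolted on; the fingertips stand 178 mm ahead of it and the grasp point (between the pads) lies 159 mm ahead of it; x points along the fingers, y is the direction in which the jaws open and shut, and the axes are right-handed (so a half turn about x gives the same grasp; the last joint's range is limited). The gripper opens to 88 mm and grips with 3 to 60 N. Pads are 19 mm wide; open, the fingers measure 130 mm over their backs; the gripper's body (78 mm by 193 mm) begins 47 mm behind the grasp point.
Start: joints at [-1.055, 0.359, 0.012, 0, -1.224, -0.288], TCP at [0.152, -0.658, 0.405] pointing down, gripper open.
Joint ranges: [-3.07, 3.07], [-1.43, 2.12], [-1.02, 1.25], [-3.03, 1.67], [-3.05, -0], [-3.03, 3.03]. Speed limits (rad/s): [2.39, 2.39, 3.01, 3.14, 3.14, 3.14].

INTERFACE

Orientations are given as [roll, pitch, yaw] about the fixed x, y, z axes, in that order (R = Rz(yaw) Ry(pitch) Rx(roll)).
In Python, from station import status, viewer, arm gives the robot as it stands. The module is installed in compiled form; this text tells all that it offers.
- The arm moves only by the tool apply_moves, never from a script. Its argument "commands" is a list of rows, each an object of numbers: "dx", "dy", "dz": the shift along the world's x, y, z in mm; "spin": the turn about the world's z in degrees; "hand": the closure, from 0 (fully open) to 1 (shut). A call has exactly 5 rows; each row shifts and turns the commanded pose from where the row before left it; what a row does not reach is not made up. A row lasts 1/8 s, in which the tool goes at most 62.5 mm and 10.7 degrees, less where a joint would pass 70% of its speed; a pose out of reach is approached as far as the arm can. A call is refused whole if a number of a shift passes 62.5 or a number of a turn 10.7, either way. A call with a gripper value outside its range is refused whole. The fingers move at their own pace and stop on an object; "grip_force" is the grip in N (left out, the last holds). Time passes only in rows, so rows that do not move let the fingers close, or fill a call up. It gives the time, the measured TCP pose, the force and the opening at its end, in the units of the state.
- status.get_state(): the state, without advancing time (a new reading comes with each control period).
- viewer.grab_frame(name): name is "scene" or "top" or "wrist"; returns the picture (480x640x3 uint8, red, green, blue); there is no depth.
- viewer.camera_info(name): a dict with "fx", "fy", "cx", "cy" (pixels), "eye" and "attitude" of the camera in the world; the wrist camera has in their place "T_tool_cam" (4x4, takes a point from camera to tool coordinates, whose origin is the TCP and whose axes are the tool frame's). Camera axes: x right, y up, looking along -z (the intrinsics and any distortion apply to the point x, -y, -z); pixel columns grow to the right and rows downward; lengths in m; the calibration is good to about 2 mm. The wrist camera is an equidistant fisheye: a pixel r from the principal point sees the ray r / f radians off the axis. A picture is of the moment at which its call begins: read the wrist's pose just before it. camera_info takes no time and is no camera call.
- arm.job_done(): hands the job in, once; it reports no verdict.
The state is a dict: "t": time; "q": joint angles; "qd": joint speeds; "joint_efforts": joint torques, N m; "eef_pos": TCP position; "ee_rot": TCP orientation; "force": force on the tool from outside, world axes, zero at the start; "moment": the same for the moment, N m; "width": finger opening in m.
Only numpy, scipy, OpenCV 4.12 (cv2) and the standard library are available. Lean on these libraries where they do the work, as an engineer would, in place of code of your own. Each camera call takes 0.05 s, during which the arm holds its last target.

## Working session

There is one attempt and no reset: what is moved stays moved. The work goes in short steps, Python scripts to look and compute and a tool call to move; the robot and the scene stay as the last step left them, time stands still between calls to the robot, and variables do not carry over. Pictures are saved under pics/ and viewed, and the job is handed in when it is done.

Besides the shell and the picture viewer there is one more tool, called after "Call:" by a JSON object that holds its "fn" and its "kwargs". apply_moves: Moves the arm, as the interface text tells. Its arguments: {"type":"object","properties":{"commands":{"type":"array","items":{"type":"object","properties":{"dx":{"type":"number"},"dy":{"type":"number"},"dz":{"type":"number"},"spin":{"type":"number"},"hand":{"type":"number"}}}},"grip_force":{"type":"number"}},"required":["commands"]}

```bash
mkdir -p pics; python3 - <<'E'
from station import status, viewer
import cv2
print(status.get_state())
for n in ("scene","top"):
    print(n,viewer.camera_info(n))
    cv2.imwrite(f"pics/{n}0.png",viewer.grab_frame(n)[:,:,::-1])
print(viewer.camera_info("wrist"))
E
```

```text
{'t': 0.0, 'q': array([-1.05490027e+00,  3.59435797e-01,  1.10621692e-02, -3.42999039e-04,
       -1.22410834e+00, -2.88143100e-01]), 'qd': array([ 5.54061785e-05, -4.44410706e-04, -1.98534690e-04, -8.59339172e-04,
        6.30876904e-04, -3.26910929e-04]), 'joint_efforts': array([ 6.10137395e-04, -5.82725322e+01,  2.93051791e+01,  6.99672371e+00,
        7.16711045e-03, -1.24096709e-04]), 'eef_pos': array([ 0.15239422, -0.65738138,  0.40369353]), 'ee_rot': array([1.66996395, 1.56908012, 1.89760009]), 'force': array([ 0.76782914,  0.62427476, -0.01724762]), 'moment': array([-0.02725476,  0.00713582, -0.02537737]), 'width': 0.0874675197324459}
scene {'fx': 512.9118486991765, 'fy': 512.9118486991765, 'cx': 326.04219776711477, 'cy': 239.4668599762594, 'eye': array([0.92780282, 0.67267682, 0.85207285]), 'attitude': array([ 0.70400966, -0.01639644,  2.63647739])}
top {'fx': 609.651875010357, 'fy': 609.651875010357, 'cx': 309.6194069288055, 'cy': 242.7569674005416, 'eye': array([0.36644675, 0.10509268, 1.20393913]), 'attitude': array([ 0.19904083,  0.00210845, -1.55597111])}
{'fx': 371.64829954431775, 'fy': 371.64829954431775, 'cx': 319.1645965043422, 'cy': 237.77484009413823, 'T_tool_cam': array([[ 1.66774342e-04,  2.67676852e-01, -9.63508731e-01,
         2.03584406e-02],
       [ 9.99999646e-01, -8.39093082e-04, -6.00217823e-05,
        -3.69793242e-04],
       [-8.24539952e-04, -9.63508380e-01, -2.67676897e-01,
        -7.17385711e-02],
       [ 0.00000000e+00,  0.00000000e+00,  0.00000000e+00,
         1.00000000e+00]])}
```

View pics/scene0.png

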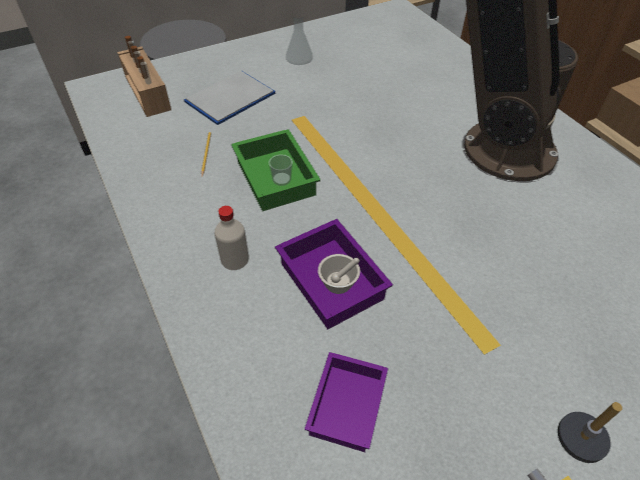

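View pics/top0.png

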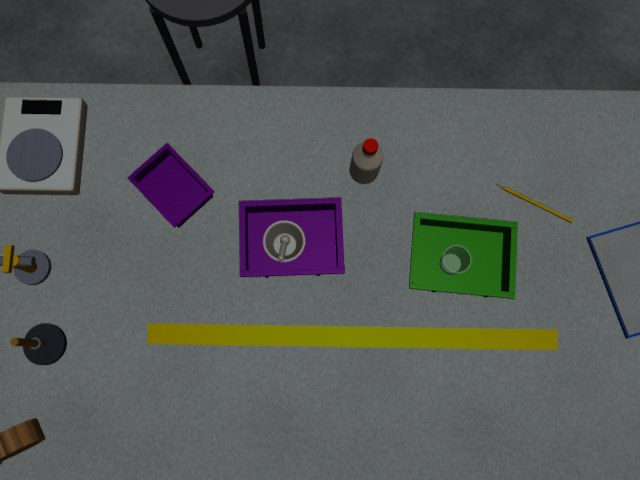

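Candidates in the top view are the purple tray at (291,237), which is larger and holds the mortar, and the smaller empty one at (171,185). The first fits the description. I'll confirm it in an enlarged crop.

```bash
cat > h.py <<'E'
import numpy as np
from scipy.spatial.transform import Rotation as Ro
from station import status, viewer
def ray(n,u,v):
    c=viewer.camera_info(n); d=np.array([(u-c['cx'])/c['fx'],-(v-c['cy'])/c['fy'],-1])
    return c['eye'],Ro.from_euler('xyz',c['attitude']).apply(d)
def onz(n,u,v,z):
    e,d=ray(n,u,v); return e+d*(z-e[2])/d[2]
def proj(n,p):
    c=viewer.camera_info(n); q=Ro.from_euler('xyz',c['attitude']).inv().apply(np.array(p)-c['eye'])
    return c['cx']+c['fx']*q[0]/-q[2], c['cy']-c['fy']*q[1]/-q[2]
E
python3 - <<'E'
import cv2
a=cv2.imread('pics/top0.png')[125:350,225:525]
cv2.imwrite('pics/c1.png',cv2.resize(a[50:200,0:150],None,fx=4,fy=4,interpolation=cv2.INTER_CUBIC))
a=cv2.imread('pics/scene0.png')[210:335,260:410]
cv2.imwrite('pics/c2.png',cv2.resize(a,None,fx=4,fy=4,interpolation=cv2.INTER_CUBIC))
E
```

```text
(no output)
```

View pics/c1.png

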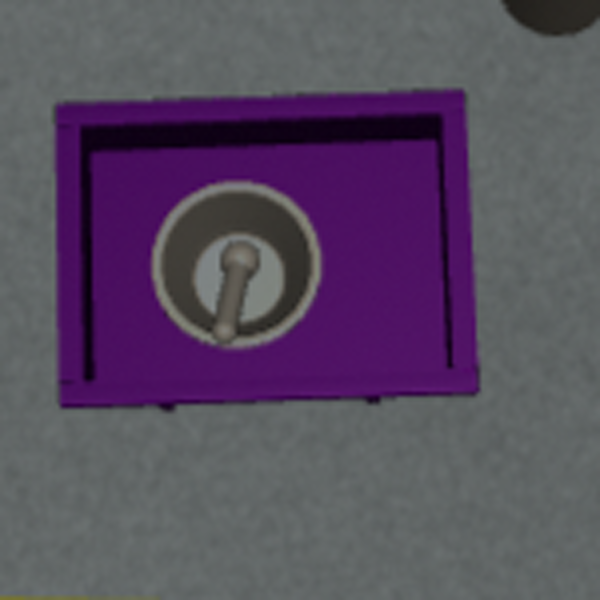

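View pics/c2.png

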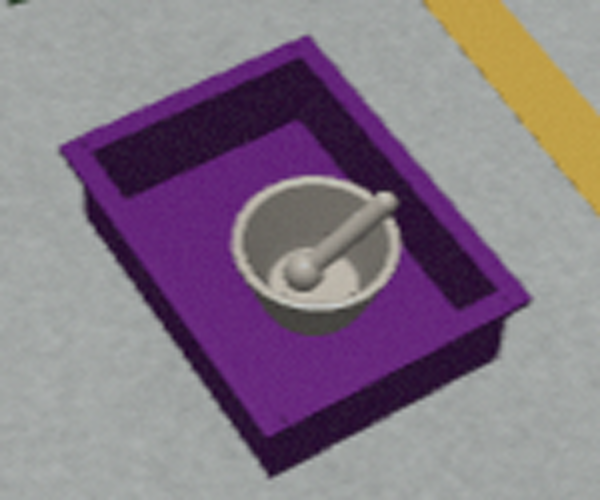

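```bash
python3 - <<'E'
from h import *
f=lambda u,v,ox,oy:(ox+(u+.5)/4-.5,oy+(v+.5)/4-.5)
T={k:onz('top',*f(*p,225,175),.055) for k,p in dict(FL=(55,103),FR=(466,91),NR=(479,392),NL=(62,407)).items()}
S={k:onz('scene',*f(*p,260,210),.055) for k,p in dict(FL=(268,437),FR=(60,148),NR=(308,37),NL=(530,298)).items()}
for C in (T,S):
    print({k:v[:2].round(4) for k,v in C.items()})
    print('c',np.mean(list(C.values()),0).round(4),'w',np.linalg.norm(C['FL']-C['FR']),np.linalg.norm(C['FL']-C['NL']))
    w=C['FL']-C['FR']+C['NL']-C['NR']; d=C['FL']-C['NL']+C['FR']-C['NR']
    print('yaw',np.degrees(np.arctan2(-w[0],w[1])),np.degrees(np.arctan2(d[1],d[0])))
for p in [(148,323),(148,344),(557,330),(557,350)]: print('tape',onz('top',*p,0)[:2].round(4))
for p in [(293,121),(306,117),(484,352),(498,345)]: print('tapeS',onz('scene',*p,0)[:2].round(4))
print('mortar',onz('top',*f(236,265,225,175),.045+.004))
print('bottle',onz('top',364,174,0), onz('scene',235,255,0), onz('top',370,146,.15))
for p in [(414,213),(518,222),(516,299),(409,290)]: print('green',onz('top',*p,.055)[:2].round(4))
for p in [(167,145),(213,192)]: print('small',onz('top',*p,.04)[:2].round(4))
E
```

```text
{'FL': array([0.6805, 0.2511]), 'FR': array([0.6894, 0.0508]), 'NR': array([0.5411, 0.0439]), 'NL': array([0.531 , 0.2421])}
c [0.6105 0.147  0.055 ] w 0.20052971004531736 0.14970711573048617
yaw 2.7284944528867827 3.05156191318794
{'FL': array([0.6787, 0.2514]), 'FR': array([0.6891, 0.0543]), 'NR': array([0.5415, 0.0472]), 'NL': array([0.5318, 0.2435])}
c [0.6103 0.1491 0.055 ] w 0.1973150568718014 0.1471076665321088
yaw 2.919617929300659 2.910570959992366
tape [0.4439 0.4262]
tape [0.4033 0.4234]
tape [ 0.4421 -0.3753]
tape [ 0.4035 -0.3728]
tapeS [ 0.4407 -0.3642]
tapeS [ 0.4013 -0.3637]
tapeS [0.44   0.4226]
tapeS [0.4073 0.4238]
mortar [0.6023389  0.16130341 0.049     ]
bottle [0.75539661 0.00130339 0.        ] [ 7.56274120e-01 -7.02205383e-03 -1.11022302e-16] [0.76033945 0.00315932 0.15      ]
green [ 0.66   -0.0908]
green [ 0.6449 -0.2915]
green [ 0.4955 -0.2799]
green [ 0.5097 -0.0784]
small [0.7978 0.4012]
small [0.701 0.304]
```

```bash
python3 - <<'E'
from h import *
s=status.get_state(); R=Ro.from_euler('xyz',s['ee_rot']).as_matrix(); print(R.round(3)); print('jaw ang',np.degrees(np.arctan2(R[1,1],R[0,1])))
E
```

```text
[[-0.    -0.226  0.974]
 [ 0.001  0.974  0.226]
 [-1.     0.001 -0.   ]]
jaw ang 103.04835906015778
```

Call:
{"fn": "apply_moves", "kwargs": {"commands": [{"dx":35,"dy":50,"spin":-2,"hand":0.5},{"dx":35,"dy":50,"spin":-2,"hand":0.5},{"dx":35,"dy":50,"spin":-2,"hand":0.5},{"dx":35,"dy":50,"spin":-2,"hand":0.5},{"dx":35,"dy":50,"spin":-2,"hand":0.5}]}}

```text
invalid input at $.commands[0]: expected keys dx, dy, dz, spin, hand
```

Call:
{"fn": "apply_moves", "kwargs": {"commands": [{"dx":35,"dy":50,"hand":0.5},{"dx":35,"dy":50,"hand":0.5},{"dx":35,"dy":50,"hand":0.5},{"dx":35,"dy":50,"hand":0.5},{"dx":35,"dy":50,"hand":0.5}]}}

```text
invalid input at $.commands[0]: expected keys dx, dy, dz, spin, hand
```

Call:
{"fn": "apply_moves", "kwargs": {"commands": [{"dx":35,"dy":50,"hand":0.5},{"dx":35,"dy":50,"hand":0.5},{"dx":35,"dy":50,"hand":0.5},{"dx":35,"dy":50,"hand":0.5},{"dx":35,"dy":50,"hand":0.5}]}}

```text
invalid input at $.commands[0]: expected keys dx, dy, dz, spin, hand
```

Call:
{"fn": "apply_moves", "kwargs": {"commands": [{"dx":35,"dy":50,"dz":0,"spin":-2,"hand":0.5},{"dx":35,"dy":50,"dz":0,"spin":-2,"hand":0.5},{"dx":35,"dy":50,"dz":0,"spin":-2,"hand":0.5},{"dx":35,"dy":50,"dz":0,"spin":-2,"hand":0.5},{"dx":35,"dy":50,"dz":0,"spin":-2,"hand":0.5}]}}

```text
t: 0.72
eef_pos: [0.3281, -0.4058, 0.4045]
ee_rot: [1.851, 1.571, 1.903]
force: [2.2, -0.5, -0.1]
width: 0.0457
```

Call:
{"fn": "apply_moves", "kwargs": {"commands": [{"dx":35,"dy":50,"dz":0,"spin":0,"hand":0.5},{"dx":35,"dy":50,"dz":0,"spin":0,"hand":0.5},{"dx":35,"dy":50,"dz":0,"spin":0,"hand":0.5},{"dx":35,"dy":50,"dz":0,"spin":0,"hand":0.5},{"dx":35,"dy":50,"dz":0,"spin":0,"hand":0.5}]}}

```text
t: 1.35
eef_pos: [0.5031, -0.1556, 0.4047]
ee_rot: [0.441, 1.571, 0.494]
force: [0.8, -1.2, 0.4]
width: 0.0439
```

Call:
{"fn": "apply_moves", "kwargs": {"commands": [{"dx":35,"dy":50,"dz":0,"spin":0,"hand":0.5},{"dx":35,"dy":50,"dz":0,"spin":0,"hand":0.5},{"dx":35,"dy":50,"dz":0,"spin":0,"hand":0.5},{"dx":35,"dy":50,"dz":0,"spin":0,"hand":0.5},{"dx":35,"dy":50,"dz":0,"spin":0,"hand":0.5}]}}

```text
t: 1.98
eef_pos: [0.6782, 0.0943, 0.4043]
ee_rot: [-2.876, 1.57, -2.823]
force: [0.2, 0.1, 0.3]
width: 0.044
```

Call:
{"fn": "apply_moves", "kwargs": {"commands": [{"dx":20,"dy":28,"dz":0,"spin":0,"hand":0.5},{"dx":20,"dy":27,"dz":0,"spin":0,"hand":0.5},{"dx":0,"dy":0,"dz":-50,"spin":0,"hand":0.5},{"dx":0,"dy":0,"dz":-50,"spin":0,"hand":0.5},{"dx":0,"dy":0,"dz":0,"spin":0,"hand":0.5}]}}

```text
t: 2.6
eef_pos: [0.7159, 0.147, 0.2995]
ee_rot: [-2.842, 1.561, -2.789]
force: [0.1, -0.1, 0.7]
width: 0.0436
```

```bash
python3 - <<'E'
from h import *
import cv2
print(status.get_state()['eef_pos'])
R=Ro.from_euler('xyz',status.get_state()['ee_rot']).as_matrix(); print('jaw',np.degrees(np.arctan2(R[1,1],R[0,1])))
a=viewer.grab_frame('scene')[:,:,::-1]; cv2.imwrite('pics/s1.png',a)
cv2.imwrite('pics/w1.png',viewer.grab_frame('wrist')[:,:,::-1])
E
```

```text
[0.7159415  0.14702843 0.29945758]
jaw 93.02518511438221
```

View pics/s1.png

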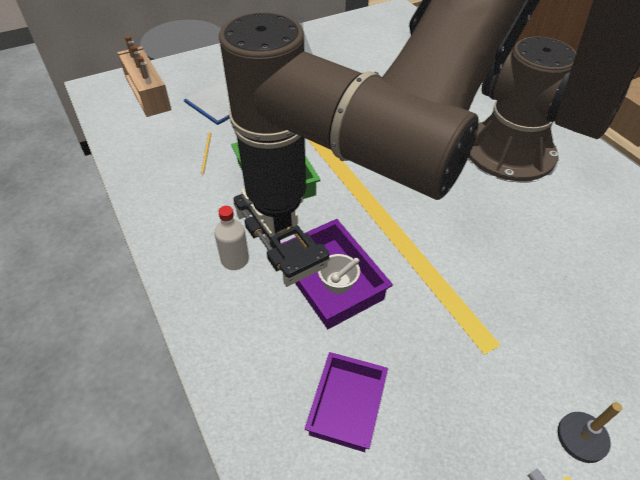

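View pics/w1.png

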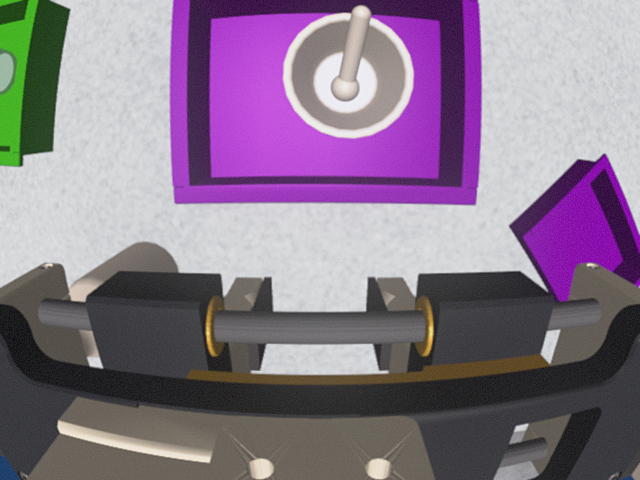

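Wrist view: both fingertips (245,320) and (395,320) lie behind the far lip (row ~200) and parallel to it. The bottle (~130,290) is to the left and clear. Next I descend.

Call:
{"fn": "apply_moves", "kwargs": {"commands": [{"dx":0,"dy":5,"dz":-30,"spin":0,"hand":0.5},{"dx":0,"dy":0,"dz":-30,"spin":0,"hand":0.5},{"dx":0,"dy":0,"dz":-25,"spin":0,"hand":0.5},{"dx":0,"dy":0,"dz":-10,"spin":0,"hand":0.5},{"dx":0,"dy":0,"dz":0,"spin":0,"hand":0.5}]}}

```text
t: 3.32
eef_pos: [0.718, 0.1526, 0.2112]
ee_rot: [0.192, 1.569, 0.246]
force: [0.6, -0.1, 0.3]
width: 0.0431
```

```bash
python3 - <<'E'
from h import *
import cv2
s=status.get_state();print(s['eef_pos'],s['force'])
cv2.imwrite('pics/w2.png',viewer.grab_frame('wrist')[:,:,::-1])
a=viewer.grab_frame('scene')[:,:,::-1][170:345,190:420]; cv2.imwrite('pics/s2.png',cv2.resize(a,None,fx=3,fy=3))
E
```

```text
[0.71802415 0.15259527 0.21116249] [ 0.5830366  -0.12762924  0.28867931]
```

View pics/w2.png

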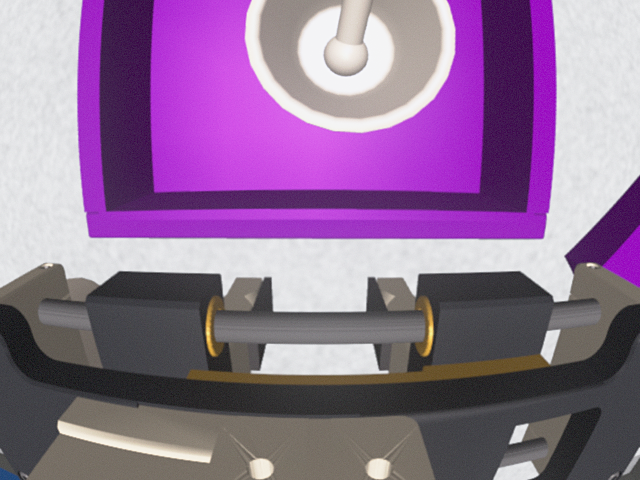

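View pics/s2.png

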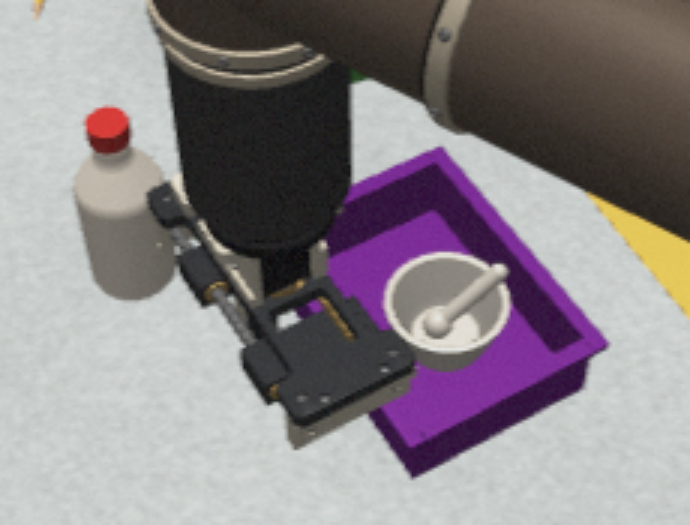

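Call:
{"fn": "apply_moves", "kwargs": {"commands": [{"dx":-4,"dy":0,"dz":-4,"spin":0,"hand":0.5},{"dx":-4,"dy":0,"dz":0,"spin":0,"hand":0.5},{"dx":-4,"dy":0,"dz":0,"spin":0,"hand":0.5},{"dx":-3,"dy":0,"dz":0,"spin":0,"hand":0.5},{"dx":-2,"dy":0,"dz":0,"spin":0,"hand":0.5}]}}

```text
t: 4.05
eef_pos: [0.7002, 0.1525, 0.2058]
ee_rot: [0.2, 1.571, 0.253]
force: [1.3, 0.3, 0.6]
width: 0.0438
```

Call:
{"fn": "apply_moves", "kwargs": {"commands": [{"dx":-2,"dy":0,"dz":0,"spin":0,"hand":0.5},{"dx":-2,"dy":0,"dz":0,"spin":0,"hand":0.5},{"dx":-2,"dy":0,"dz":0,"spin":0,"hand":0.5},{"dx":-2,"dy":0,"dz":0,"spin":0,"hand":0.5},{"dx":-2,"dy":0,"dz":0,"spin":0,"hand":0.5}]}}

```text
t: 4.68
eef_pos: [0.6905, 0.1525, 0.2058]
ee_rot: [0.205, 1.57, 0.259]
force: [3.0, -0.1, -1.0]
width: 0.044
```

```bash
python3 - <<'E'
from h import *
import cv2
s=status.get_state();print(s['eef_pos'],s['force'])
cv2.imwrite('pics/w3.png',viewer.grab_frame('wrist')[:,:,::-1])
E
```

```text
[0.69053601 0.1524895  0.20575471] [ 2.97550507 -0.128651   -1.02986769]
```

View pics/w3.png

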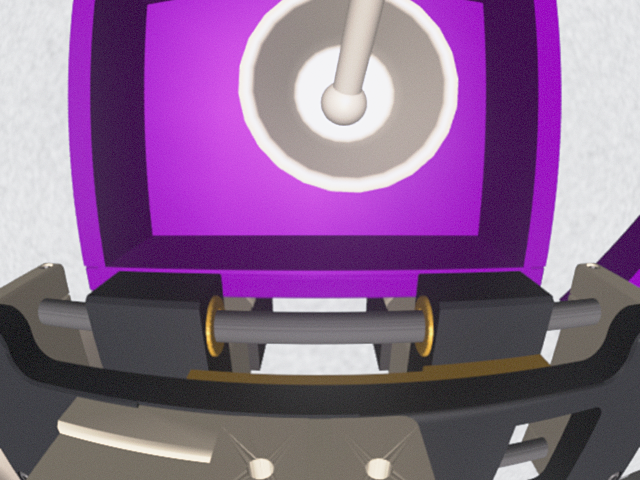

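Contact at about 3 N, with both tips against the lip (row ~295). I'll drag gently and take out the ~3° of yaw on the way.

Call:
{"fn": "apply_moves", "kwargs": {"commands": [{"dx":-3,"dy":0,"dz":0,"spin":0,"hand":0.5},{"dx":-4,"dy":0,"dz":0,"spin":-0.2,"hand":0.5},{"dx":-5,"dy":0,"dz":0,"spin":-0.3,"hand":0.5},{"dx":-6,"dy":0,"dz":0,"spin":-0.3,"hand":0.5},{"dx":-6,"dy":0,"dz":0,"spin":-0.3,"hand":0.5}]}}

```text
t: 5.35
eef_pos: [0.666, 0.1524, 0.2057]
ee_rot: [0.579, 1.571, 0.613]
force: [3.1, -0.2, -1.5]
width: 0.0438
```

Call:
{"fn": "apply_moves", "kwargs": {"commands": [{"dx":-6,"dy":0,"dz":0,"spin":-0.3,"hand":0.5},{"dx":-6,"dy":0,"dz":0,"spin":-0.3,"hand":0.5},{"dx":-6,"dy":0,"dz":0,"spin":-0.3,"hand":0.5},{"dx":-6,"dy":0,"dz":0,"spin":-0.3,"hand":0.5},{"dx":-6,"dy":0,"dz":0,"spin":-0.3,"hand":0.5}]}}

```text
t: 5.98
eef_pos: [0.6361, 0.1524, 0.2057]
ee_rot: [0.355, 1.571, 0.362]
force: [3.3, -0.1, -2.0]
width: 0.0434
```

Call:
{"fn": "apply_moves", "kwargs": {"commands": [{"dx":-6,"dy":0,"dz":0,"spin":-0.2,"hand":0.5},{"dx":-6,"dy":0,"dz":0,"spin":-0.2,"hand":0.5},{"dx":-6,"dy":0,"dz":0,"spin":0,"hand":0.5},{"dx":-4,"dy":0,"dz":0,"spin":0,"hand":0.5},{"dx":-2,"dy":0,"dz":0,"spin":0,"hand":0.5}]}}

```text
t: 6.6
eef_pos: [0.6122, 0.1525, 0.2057]
ee_rot: [3.002, 1.571, 3.003]
force: [2.6, -0.1, -1.1]
width: 0.0438
```

```bash
python3 - <<'E'
from h import *
import cv2
s=status.get_state();print(s['t'],s['eef_pos'],s['force'])
cv2.imwrite('pics/w4.png',viewer.grab_frame('wrist')[:,:,::-1])
cv2.imwrite('pics/t4.png',viewer.grab_frame('top')[:,:,::-1])
E
```

```text
6.6 [0.61215527 0.15247901 0.20568987] [ 2.64548814 -0.12927901 -1.11829783]
```

View pics/w4.png

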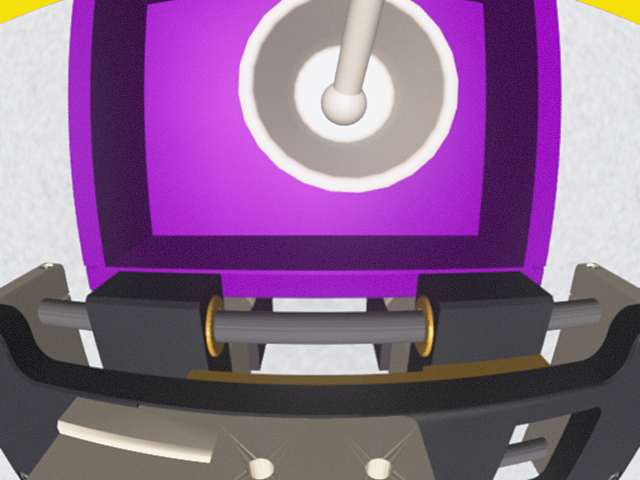

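View pics/t4.png

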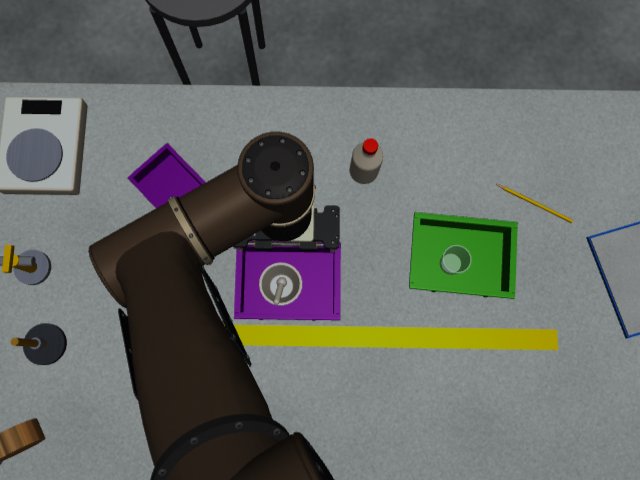

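```bash
python3 - <<'E'
from h import *
import cv2
print(onz('top',340.5,319.8,.055),onz('top',235,319.3,.055))
a=cv2.imread('pics/t4.png')[230:355,210:360]; cv2.imwrite('pics/t4c.png',cv2.resize(a,None,fx=4,fy=4,interpolation=cv2.INTER_CUBIC))
E
```

```text
[0.45165977 0.05088494 0.055     ] [0.44969028 0.24871692 0.055     ]
```

View pics/t4c.png

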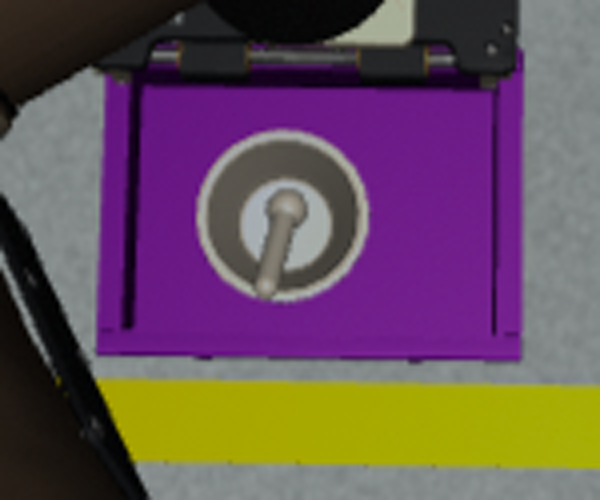

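Call:
{"fn": "apply_moves", "kwargs": {"commands": [{"dx":-3,"dy":0,"dz":0,"spin":0,"hand":0.5},{"dx":-4,"dy":0,"dz":0,"spin":0,"hand":0.5},{"dx":-5,"dy":0,"dz":0,"spin":0,"hand":0.5},{"dx":-5,"dy":0,"dz":0,"spin":0,"hand":0.5},{"dx":-5,"dy":0,"dz":0,"spin":0,"hand":0.5}]}}

```text
t: 7.32
eef_pos: [0.59, 0.1524, 0.2056]
ee_rot: [-2.863, 1.571, -2.863]
force: [3.4, -0.5, -0.2]
width: 0.044
```

Call:
{"fn": "apply_moves", "kwargs": {"commands": [{"dx":-4,"dy":0,"dz":0,"spin":0,"hand":0.5},{"dx":-2,"dy":0,"dz":0,"spin":0,"hand":0.5},{"dx":-1,"dy":0,"dz":0,"spin":0,"hand":0.5},{"dx":0,"dy":0,"dz":0,"spin":0,"hand":0.5},{"dx":0,"dy":0,"dz":0,"spin":0,"hand":0.5}]}}

```text
t: 7.95
eef_pos: [0.5833, 0.1524, 0.2056]
ee_rot: [-2.93, 1.57, -2.93]
force: [0.9, 1.0, 0.6]
width: 0.0437
```

Call:
{"fn": "apply_moves", "kwargs": {"commands": [{"dx":4,"dy":0,"dz":0,"spin":0,"hand":0.5},{"dx":8,"dy":0,"dz":0,"spin":0,"hand":0.5},{"dx":8,"dy":0,"dz":0,"spin":0,"hand":0.5},{"dx":5,"dy":0,"dz":0,"spin":0,"hand":0.5},{"dx":0,"dy":0,"dz":0,"spin":0,"hand":0.5}]}}

```text
t: 8.57
eef_pos: [0.6088, 0.1523, 0.2054]
ee_rot: [-2.576, 1.571, -2.575]
force: [0.2, 0.2, -0.8]
width: 0.0438
```

```bash
python3 - <<'E'
from h import *
import cv2
s=status.get_state();print(s['t'],s['eef_pos'],s['force'])
cv2.imwrite('pics/t5.png',viewer.grab_frame('top')[:,:,::-1])
cv2.imwrite('pics/w5.png',viewer.grab_frame('wrist')[:,:,::-1])
E
```

```text
8.575 [0.60878508 0.1523278  0.20541024] [ 0.2295484   0.2201007  -0.80833131]
```

View pics/t5.png

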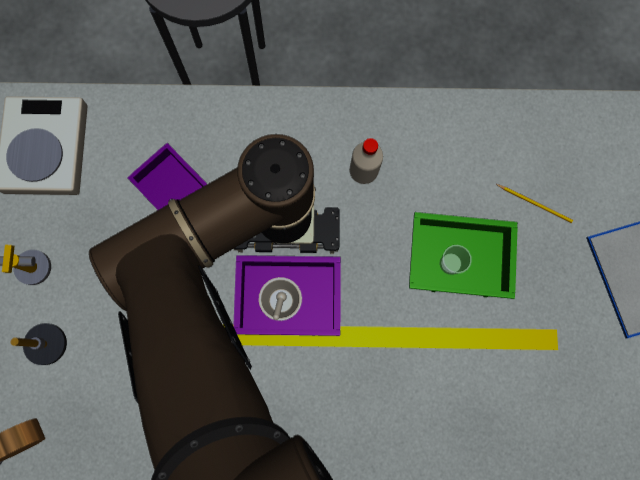

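View pics/w5.png

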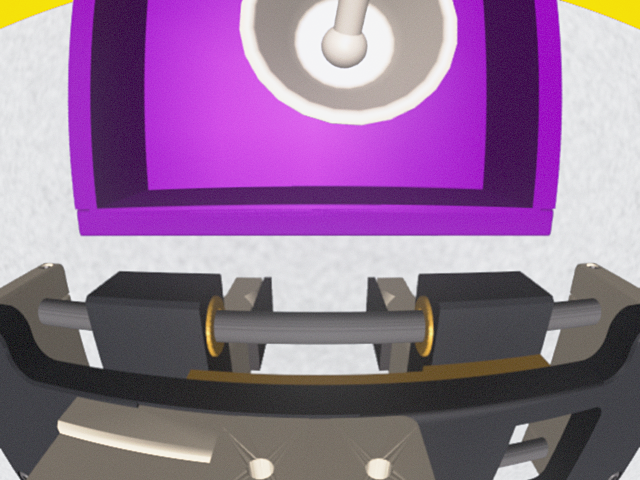

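Top view: the near edge runs from about (235,334) to (340,335), and the wrist view shows the tips clear of the lip. I'll raise the tool and check the tray pose.

Call:
{"fn": "apply_moves", "kwargs": {"commands": [{"dx":0,"dy":0,"dz":20,"spin":0,"hand":0.5},{"dx":0,"dy":0,"dz":40,"spin":0,"hand":0.5},{"dx":0,"dy":0,"dz":50,"spin":0,"hand":0.5},{"dx":0,"dy":0,"dz":40,"spin":0,"hand":0.5},{"dx":0,"dy":0,"dz":0,"spin":0,"hand":0.5}]}}

```text
t: 9.3
eef_pos: [0.6089, 0.1527, 0.3599]
ee_rot: [0.448, 1.564, 0.45]
force: [0.3, -0.8, -1.5]
width: 0.0434
```

```bash
python3 - <<'E'
from h import *
import cv2
s=status.get_state();print(s['t'],s['eef_pos'],s['force'])
a=viewer.grab_frame('top')[:,:,::-1][240:365,215:365]; cv2.imwrite('pics/t6.png',cv2.resize(a,None,fx=4,fy=4,interpolation=cv2.INTER_CUBIC))
cv2.imwrite('pics/s6.png',viewer.grab_frame('scene')[:,:,::-1])
E
```

```text
9.3 [0.60893293 0.15274513 0.35986065] [ 0.30294498 -0.7590487  -1.45290254]
```

View pics/t6.png

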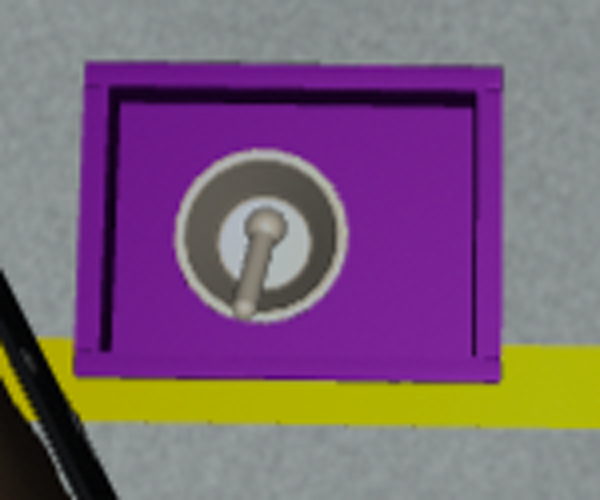

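View pics/s6.png

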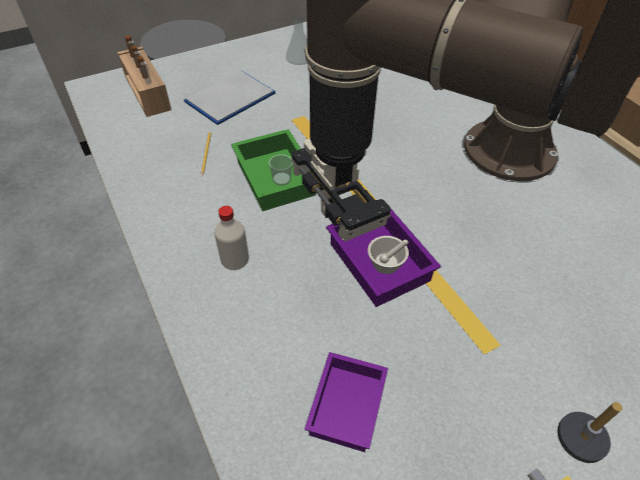

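```bash
python3 - <<'E'
from h import *
f=lambda u,v:(215+(u+.5)/4-.5,240+(v+.5)/4-.5)
L=onz('top',*f(75,376),.055);Rr=onz('top',*f(500,382),.055);print(L,Rr,(L+Rr)/2)
print(onz('scene',439,264,.055))
print([onz('top',*f(550,v),0)[0] for v in (346,428)])
from station import arm
print(arm.job_done())
E
```

```text
[0.42304978 0.25071261 0.055     ] [0.42319758 0.05237994 0.055     ] [0.42312368 0.15154627 0.055     ]
[0.42334515 0.24693917 0.055     ]
[np.float64(0.44373906659446277), np.float64(0.40410362768284236)]
the job is handed in; nothing more can be done
None
```

I dragged the larger purple tray, the one holding the mortar, about 113 mm toward the robot with both fingertips hooked behind its far lip. The pull was about 3 N, and I took out its roughly 3° skew on the way. I then backed off, raised the gripper clear and handed the job in at about 9.4 s of the 32 s allowed.

- **Tray position:** The middle of its near edge is at x = 0.423 m. The tape runs from 0.404 to 0.444 m, so the edge is on its centre line.
- **Squareness:** The near edge is within about 0.5° of the tape line, measured from the top camera. The scene camera put one near corner at 0.423 m, which agrees.
- **Mortar and bystanders:** The mortar stands upright in the tray. The green tray and the wash bottle are at the same pixels as at the start.
- **Contact:** The final readings and pictures show the robot touching nothing. No checks failed or disagreed.

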